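Clip the green-capped tube lamp into its desk dock

ROBOT

A 6-joint arm with a two-finger parallel gripper is mounted at the origin on the work surface. World frame = base frame: x ahead of the robot, y to its left, z up, the work surface at z = 0. Lengths are in m, angles in rad, forces in N, time in s.
With the tool pointing down it reaches from about 0.35 to 0.85 m from the base axis. Payload 8.1 kg.
Tool frame: the origin (TCP) lies midway between the tips of the shut fingers; the grasp point (between the pads) lies 19 mm behind it; z points along the fingers, y is the line along which they close (so a half turn about z gives the same grasp; the last joint's range is limited). The gripper opens to 93 mm and grips with 3 to 60 N. Pads are 15 mm wide; open, the fingers measure 128 mm over their backs; the gripper's body (75 mm by 188 mm) begins 65 mm behind the grasp point.
Start: joints at [1.023, 0.13, 1.488, -0, 1.523, -0.085], TCP at [0.268, 0.537, 0.219] pointing down, gripper open.
Joint ranges: [-2.96, 2.96], [-0.89, 2.26], [0.02, 2.5], [-1.34, 4.48], [0, 2.73], [-2.66, 2.66]. Speed limits (rad/s): [2.39, 2.39, 2.79, 3.14, 3.14, 3.14].

INTERFACE

Orientations are given as a unit quaternion [x, y, z, w].
In Python, from plant import * gives the robot as it stands. The module is installed in compiled form; this text tells all that it offers.
- The arm moves only by the tool send_rows, never from a script. Its argument "increments" is a list of rows, each an object with "linear": the shift along the world's x, y, z in m, a list of three; "delta_rot": the turn, a rotation vector about the world's x, y, z in degrees, a list of three; "claw": the finger opening in m, from 0 to 0.093. A call has 1 to 12 rows; each row shifts and turns the commanded pose from where the row before left it; what a row does not reach is not made up. A row lasts 1/10 s, in which the tool goes at most 50 mm and 8.59 degrees, less where a joint would pass 70% of its speed; a pose out of reach is approached as far as the arm can. A call is refused whole if a number of a shift passes 0.05 or a number of a turn 8.59, either way. A call with a gripper value outside its range is refused whole. The fingers move at their own pace and stop on an object; "grip_force" is the grip in N (left out, the last holds). Time passes only in rows, so rows that do not move let the fingers close. It gives the time, the measured TCP pose, the force, the opening and the grip force at its end, in the units of the state.
- observe(): the state, without advancing time (a new reading comes with each control period).
- snapshot(name): name is "side" or "top"; returns the picture (384x512x3 uint8, blue, green, red); there is no depth.
- get_calibration(name): a dict with "K" (3x3 intrinsics, pixels), "R" (3x3) and "t" (3): a world point X has camera coordinates R X + t. Camera axes: x right, y down, z forward; pixel columns grow to the right and rows downward; lengths in m; the calibration is good to about 2 mm. A picture is of the moment at which its call begins. get_calibration takes no time and is no camera call.
- job_done(): hands the job in; it is judged then, once.
The state is a dict: "time": time; "joint_pos": joint angles; "joint_vel": joint speeds; "joint_torque": joint torques, N m; "tcp_pos": TCP position; "ee_rot": TCP orientation; "wrist_force": force on the tool from outside, world axes, zero at the start; "ft_torque": the same for the moment, N m; "finger_gap": finger opening in m; "gripper_force": force on a finger pad.
Only numpy, scipy, OpenCV 4.12 (cv2) and the standard library are available. Lean on these libraries where they do the work, as an engineer would, in place of code of your own. Each camera call takes 0.05 s, during which the arm holds its last target. There are 200 camera calls.

TASK

On this dorm desk lie two tube lamps. Snap the one with the green end caps down sideways into the two spring clips of the dock, so that it is fully home in both clips and roughly centred along the dock, and let go of it. Leave the orange-capped lamp and the black mug where they are.

Things in the scene. Friction and masses are not known exactly. Their poses are not given: they have to be found in the camera images.
- lamp_green: tube lamp: white round tube 26 mm in diameter, a square green cap (30 x 30 x 12 mm) on each end, 200 mm long in all, about 0.15 kg, lying on its caps, tube axis 15 mm above the desk. Origin: on the tube's axis at mid-length; x along the tube, z up. Clip this one in; grip the bare tube across its middle, from above.
- lamp_orange: tube lamp: white round tube 26 mm in diameter, a square orange cap (30 x 30 x 12 mm) on each end, 200 mm long in all, about 0.15 kg, lying on its caps, tube axis 15 mm above the desk. Origin: on the tube's axis at mid-length; x along the tube, z up. The room-mate's: not to be moved.
- dock: fixed grey plate 220 x 70 x 8 mm with two yellow sprung C-clips, open upward, at x = +-50 mm (each 14 mm wide; free space between). Origin: centre of the plate's underside; x along its length (as the seated tube), z up. Seated tube axis: y = 0, 32 mm up. Clip mouths: 40 mm wide at the top (56 mm up), necking to 21 mm at 41 mm up; about 12 N on the tube spreads the jaws.
- mug: a black mug, 80 mm wide and 90 mm high, standing on the desk. Origin: centre of its underside. Not to be moved.
Things that resemble listed ones, but are neither listed nor needed, are in the scene too. What is shaped like the lamp_green but purple is not meant. What is shaped like the dock but pink is not meant.

How it is judged:
By the outcome, as a careful person would: the job done as asked, in the order asked, and still so for the second after the job is handed in, with the robot touching nothing.
It also fails if it takes over 37 s, if anything falls off the work surface, if the arm or the gripper's body presses on something with over 40 N, if the wrist force passes 120 N, or if a joint passes its speed limit or range.

## Working session

There is one attempt and no reset: what is moved stays moved. The work goes in short steps, Python scripts to look and compute and a tool call to move; the robot and the scene stay as the last step left them, time stands still between calls to the robot, and variables do not carry over. Pictures are saved under pics/ and viewed, at most 10 in all, crops included, and the job is handed in when it is done.

Besides the shell and the picture viewer there is one more tool, called after ">>>" by a JSON object that holds its "method" and its "body". send_rows: Moves the arm, as the interface text tells. Its arguments: {"type":"object","properties":{"increments":{"type":"array","items":{"type":"object","properties":{"linear":{"type":"array","items":{"type":"number"}},"delta_rot":{"type":"array","items":{"type":"number"}},"claw":{"type":"number"}}}},"grip_force":{"type":"number"}},"required":["increments"]}

```bash
mkdir -p pics; python3 - <<'E'
from plant import *
import cv2,numpy as np
for n in("side","top"):
    cv2.imwrite(f"pics/{n}0.png",snapshot(n)); c=get_calibration(n); print(n,c["K"],c["R"],c["t"],-np.array(c["R"]).T@c["t"])
s=observe();print(s["time"],s["tcp_pos"],s["ee_rot"],s["finger_gap"])
E
```

```text
side [[371.1029544    0.         258.47366218]
 [  0.         371.1029544  190.42901306]
 [  0.           0.           1.        ]] [[ 9.97011819e-01 -7.72491322e-02 -6.93699071e-05]
 [-6.08543476e-02 -7.84859625e-01 -6.16678294e-01]
 [ 4.75834174e-02  6.14839769e-01 -7.87215268e-01]] [-0.50818234 -0.02765965  1.28397176] [ 0.44388483 -0.85040249  0.99366981]
top [[449.25551142   0.         250.85718631]
 [  0.         449.25551142 187.23292824]
 [  0.           0.           1.        ]] [[ 0.02092288 -0.99977658 -0.00300227]
 [-0.99835346 -0.02073249 -0.053484  ]
 [ 0.0534098   0.00411637 -0.99856419]] [-0.0937304   0.47645902  1.80303232] [ 0.38133602 -0.09125323  1.82564504]
0.1 [0.26758251 0.5364591  0.21768758] [ 2.29323353e-01  9.73349947e-01 -7.85307127e-04 -2.53733239e-04] 0.09268456067500082
```

View pics/side0.png

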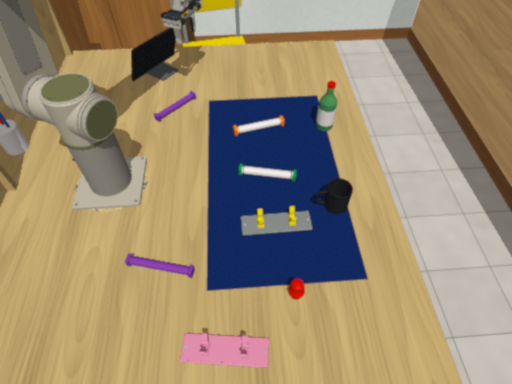

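View pics/top0.png

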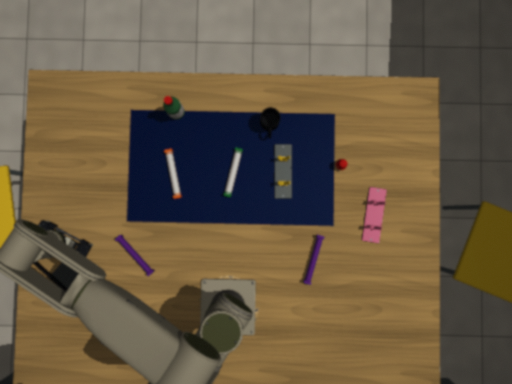

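Side view: green-capped lamp at (240,169)–(296,175); orange lamp at (235,129)–(283,121); purple decoys at (175,106) and (160,265); grey dock with yellow clips at (261,217) and (292,214); pink decoy at (225,350); mug at (338,196). The top view shows the same: lamp at (233,172), dock at (283,171), mug at (270,120). The green-capped, white-tube lamp and the grey and yellow dock fit the description. I'll measure them and confirm with a crop.

```bash
cat > h.py <<'E'
from plant import *
import cv2,numpy as np
C={n:get_calibration(n) for n in("side","top")}
P={n:np.array(c["K"])@np.c_[c["R"],c["t"]] for n,c in C.items()}
BOX={"side":(205,98,345,280),"top":(175,115,330,220)}
def blobs(img,n,lo,hi,box=None,amin=4):
    x0,y0,x1,y1=box or BOX[n]
    m=cv2.inRange(cv2.cvtColor(img,cv2.COLOR_BGR2HSV),lo,hi)[y0:y1,x0:x1]
    k,_,st,ce=cv2.connectedComponentsWithStats(m)
    return [(ce[i]+[x0,y0],st[i,4]) for i in range(1,k) if st[i,4]>=amin]
def tri(a,b):
    X=cv2.triangulatePoints(P["side"],P["top"],np.array(a,float).reshape(2,1),np.array(b,float).reshape(2,1))[:,0]
    return X[:3]/X[3]
def ray(n,p,z):
    c=C[n];R=np.array(c["R"]);o=-R.T@c["t"];d=R.T@np.linalg.inv(c["K"])@[p[0],p[1],1]
    return o+d*(z-o[2])/d[2]
E
python3 - <<'E'
from h import *
I={n:cv2.imread(f"pics/{n}0.png") for n in C}
for nm,lo,hi in(("green",(45,100,40),(85,255,255)),("yellow",(22,130,90),(35,255,255)),("white",(0,0,150),(180,60,255)),("grey",(0,0,85),(180,60,149)),("black",(0,0,0),(180,255,38))):
    for n in I:
        b=blobs(I[n],n,lo,hi,(205,98,365,280) if n=="side" else (175,105,330,220),6);print(nm,n,[(p.round(1).tolist(),int(a)) for p,a in b])
a=cv2.resize(I["side"][150:250,230:360],None,fx=4,fy=4,interpolation=3)
b=cv2.resize(I["top"][100:210,215:300],None,fx=3.2,fy=3.6,interpolation=3)
h=np.zeros((400,800,3),np.uint8);h[:400,:520]=a;h[:396,525:525+272]=b
cv2.imwrite("pics/crop.png",h)
E
```

```text
green side [([327.8, 103.5], 189), ([322.2, 127.6], 44), ([239.6, 168.8], 34), ([294.1, 174.9], 34)]
green top [([176.5, 107.7], 28), ([238.6, 149.0], 25), ([226.8, 194.6], 25)]
yellow side [([291.6, 215.5], 114), ([260.0, 217.9], 115)]
yellow top [([282.6, 158.0], 44), ([282.9, 182.7], 47)]
white side [([361.3, 106.0], 123), ([326.6, 117.9], 217), ([259.0, 124.6], 281), ([266.5, 171.7], 368), ([307.5, 219.0], 6), ([244.5, 224.0], 6)]
white top [([233.1, 172.3], 169), ([176.0, 185.0], 50)]
grey side [([239.5, 99.0], 20), ([261.5, 98.0], 18), ([215.1, 102.5], 31), ([318.8, 116.1], 54), ([331.5, 110.5], 6), ([274.5, 125.3], 10), ([259.5, 128.5], 18), ([244.5, 131.7], 10), ([208.0, 170.5], 74), ([330.5, 146.5], 6), ([333.0, 155.5], 10), ([251.5, 166.0], 6), ([260.5, 167.0], 6), ([269.5, 168.0], 6), ([278.5, 169.0], 6), ([268.5, 176.1], 46), ([275.6, 222.9], 1144), ([348.5, 211.5], 6), ([207.0, 246.0], 67), ([354.5, 233.5], 6), ([362.0, 260.5], 10), ([358.0, 279.0], 11)]
grey top [([181.2, 109.9], 21), ([283.1, 150.3], 128), ([232.9, 171.7], 120), ([283.2, 170.6], 241), ([177.0, 179.0], 35), ([283.5, 191.0], 150)]
black side [([337.0, 195.7], 713), ([316.3, 197.5], 19)]
black top [([264.6, 122.7], 682), ([177.6, 118.6], 7), ([233.1, 150.1], 7), ([272.8, 159.6], 10), ([272.5, 183.6], 13), ([222.9, 194.6], 14)]
```

View pics/crop.png

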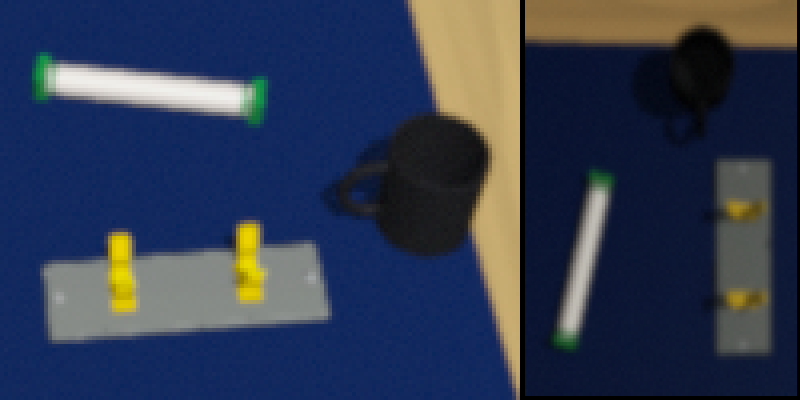

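The crop confirms it: green caps on a white tube (crop (40,75)–(258,100)), and a grey dock with two yellow clips at (122,272) and (250,262). The mug is beyond the dock's far end.

```bash
cat > m.py <<'E'
from h import *
def plate(I):
    out={}
    for n,im in I.items():
        hsv=cv2.cvtColor(im,cv2.COLOR_BGR2HSV)
        m=cv2.inRange(hsv,(0,0,80),(180,70,170))|cv2.inRange(hsv,(20,110,70),(36,255,255))
        x0,y0,x1,y1=(236,205,318,240) if n=="side" else (268,138,300,205)
        k=np.zeros_like(m);k[y0:y1,x0:x1]=m[y0:y1,x0:x1]
        if n=="side": k[:,:]&=cv2.morphologyEx(k,cv2.MORPH_OPEN,np.ones((9,9),np.uint8))
        else: k=cv2.morphologyEx(k,cv2.MORPH_CLOSE,np.ones((7,7),np.uint8))
        cs=max(cv2.findContours(k,0,1)[0],key=cv2.contourArea)
        w=np.array([ray(n,p,.008)[:2] for p in cs[:,0].astype(float)])
        r=cv2.minAreaRect((w*1e3).astype(np.float32)); out[n]=r
    return out
E
python3 - <<'E'
from m import *
I={n:cv2.imread(f"pics/{n}0.png") for n in C}
a=tri((239.6,168.8),(226.8,194.6));b=tri((294.1,174.9),(238.6,149.0));mid=(a+b)/2
print("caps",a,b,"mid",mid,"len",np.linalg.norm(b-a),"yaw",np.degrees(np.arctan2(*(b-a)[1::-1])))
print("cap rays z=.015",[ray(n,p,.015).round(4) for n,p in(("side",(239.6,168.8)),("top",(226.8,194.6)),("side",(294.1,174.9)),("top",(238.6,149.)))])
c=tri((260,217.9),(282.9,182.7));d=tri((291.6,215.5),(282.6,158));print("clips",c,d,(c+d)/2,np.linalg.norm(d-c),np.degrees(np.arctan2(*(d-c)[1::-1])))
print(plate(I))
print("mug side/top z=.045",ray("side",(337,195.7),.045),ray("top",(270,119),.09))
# end screws triangulated
e=tri((244.5,224),(283,194.));print(e)
s=observe()
from scipy.spatial.transform import Rotation as R
print(R.from_quat(s["ee_rot"]).as_matrix())
E
```

```text
caps [0.44554068 0.0123686  0.01835779] [ 0.63128027 -0.03095799  0.01921029] mid [ 0.53841048 -0.0092947   0.01878404] len 0.1907278576183633 yaw -13.1303223297792
cap rays z=.015 [array([0.4444, 0.0152, 0.015 ]), array([0.4464, 0.0126, 0.015 ]), array([ 0.6313, -0.0275,  0.015 ]), array([ 0.6324, -0.0308,  0.015 ])]
clips [ 0.49788866 -0.21127258  0.03699119] [ 0.59703084 -0.20852104  0.03488909] [ 0.54745975 -0.20989681  0.03594014] 0.09920262464639577 1.5897502613111354
{'side': ((544.4075927734375, -212.19102478027344), (71.45932006835938, 86.30309295654297), 85.5667953491211), 'top': ((547.5733642578125, -212.8881072998047), (211.84353637695312, 56.97978591918945), 1.0274125337600708)}
mug side/top z=.045 [ 0.75100225 -0.15039622  0.045     ] [ 0.74216255 -0.15316675  0.09      ]
[ 0.45181987 -0.21415428  0.01294953]
[[-8.94821470e-01  4.46423349e-01 -8.54120996e-04]
 [ 4.46424146e-01  8.94820366e-01 -1.41238339e-03]
 [ 1.33763941e-04 -1.64513121e-03 -9.99998638e-01]]
```

>>> {"method": "send_rows", "body": {"increments": [{"linear": [0.02,-0.04,0],"delta_rot": [0,0,1.1],"claw": 0.093},{"linear": [0.02,-0.04,0],"delta_rot": [0,0,1.1],"claw": 0.093},{"linear": [0.02,-0.04,0],"delta_rot": [0,0,1.1],"claw": 0.093},{"linear": [0.02,-0.04,0],"delta_rot": [0,0,1.1],"claw": 0.093},{"linear": [0.02,-0.04,0],"delta_rot": [0,0,1.1],"claw": 0.093},{"linear": [0.02,-0.04,0],"delta_rot": [0,0,1.1],"claw": 0.093},{"linear": [0.02,-0.04,0],"delta_rot": [0,0,1.1],"claw": 0.093},{"linear": [0.02,-0.04,0],"delta_rot": [0,0,1.1],"claw": 0.093},{"linear": [0.02,-0.04,0],"delta_rot": [0,0,1.1],"claw": 0.093},{"linear": [0.02,-0.04,0],"delta_rot": [0,0,1.1],"claw": 0.093},{"linear": [0.02,-0.04,0],"delta_rot": [0,0,1.2],"claw": 0.093},{"linear": [0.02,-0.04,0],"delta_rot": [0,0,1.2],"claw": 0.093}]}}

```text
time: 1.3
tcp_pos: [0.5081, 0.0551, 0.2184]
ee_rot: [0.114, 0.994, 0.0, -0.0]
wrist_force: [0.5, 0.2, 0.2]
finger_gap: 0.0928
gripper_force: 0.0
```

>>> {"method": "send_rows", "body": {"increments": [{"linear": [0.01,-0.02,0]},{"linear": [0.01,-0.02,0]},{"linear": [0.01,-0.02,0]},{"linear": [0,0,0]},{"linear": [0,0,0]}]}}

```text
validation failed for argument at $.in...
```

```bash
python3 - <<'E'
from h import *
from scipy.spatial.transform import Rotation as R
s=observe();M=R.from_quat(s["ee_rot"]).as_matrix();print(s["time"],s["tcp_pos"],np.degrees(np.arctan2(M[1,1],M[0,1])),M[:,2],s["joint_pos"])
E
```

```text
1.3 [0.50814878 0.05511845 0.21836773] 76.92925840914907 [-2.79328282e-04  1.12993618e-04 -9.99999955e-01] [ 7.62264361e-03 -1.11269285e-01  1.73190417e+00  1.15261058e-04
  1.52123623e+00 -1.33505194e+00]
```

>>> {"method": "send_rows", "body": {"increments": [{"linear": [0.01,-0.02,0],"delta_rot": [0,0,0],"claw": 0.093},{"linear": [0.01,-0.022,0],"delta_rot": [0,0,0],"claw": 0.093},{"linear": [0.01,-0.022,0],"delta_rot": [0,0,0],"claw": 0.093},{"linear": [0,0,-0.03],"delta_rot": [0,0,0],"claw": 0.093},{"linear": [0,0,-0.04],"delta_rot": [0,0,0],"claw": 0.093},{"linear": [0,0,-0.04],"delta_rot": [0,0,0],"claw": 0.093},{"linear": [0,0,-0.03],"delta_rot": [0,0,0],"claw": 0.093},{"linear": [0,0,0],"delta_rot": [0,0,0],"claw": 0.093},{"linear": [0,0,0],"delta_rot": [0,0,0],"claw": 0.093}]}}

```text
time: 2.2
tcp_pos: [0.5374, -0.007, 0.0787]
ee_rot: [0.114, 0.993, 0.0, -0.001]
wrist_force: [0.1, 0.1, 0.5]
finger_gap: 0.0932
gripper_force: 0.0
```

```bash
python3 - <<'E'
from h import *
s=observe();print(s["time"],s["tcp_pos"],s["wrist_force"])
i=snapshot("side");cv2.imwrite("pics/s1.png",cv2.resize(i[120:240,210:360],None,fx=5,fy=5,interpolation=3))
E
```

```text
2.2 [ 0.53737156 -0.00701999  0.07866018] [0.12642894 0.08208483 0.49430037]
```

View pics/s1.png

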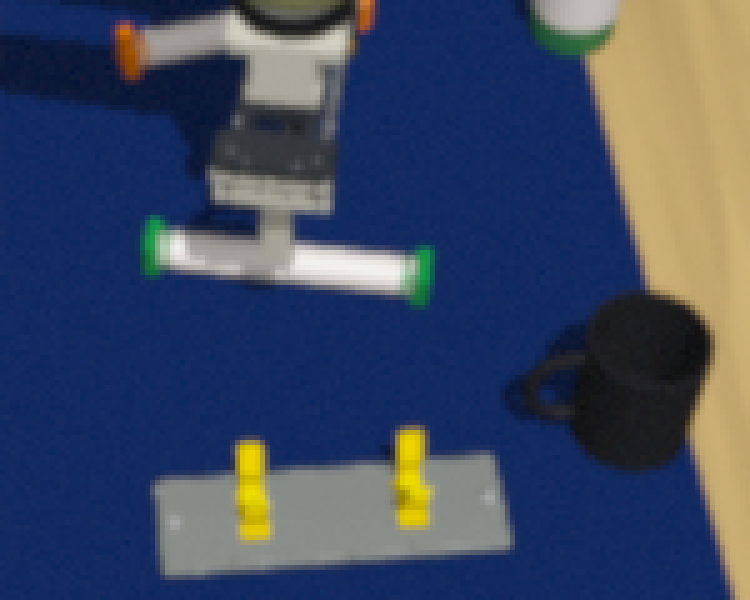

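The open hand is above the lamp's middle (crop (270,245)), with the near finger clear on the near side, so I go down and grip.

>>> {"method": "send_rows", "body": {"increments": [{"linear": [0.001,-0.002,-0.025],"delta_rot": [0,0,0],"claw": 0.093},{"linear": [0,0,-0.025],"delta_rot": [0,0,0],"claw": 0.093},{"linear": [0,0,-0.015],"delta_rot": [0,0,0],"claw": 0.093},{"linear": [0,0,-0.007],"delta_rot": [0,0,0],"claw": 0.093},{"linear": [0,0,0],"delta_rot": [0,0,0],"claw": 0.05},{"linear": [0,0,0],"delta_rot": [0,0,0],"claw": 0.01},{"linear": [0,0,0],"delta_rot": [0,0,0],"claw": 0.01},{"linear": [0,0,0],"delta_rot": [0,0,0],"claw": 0.01},{"linear": [0,0,0],"delta_rot": [0,0,0],"claw": 0.01},{"linear": [0,0,0],"delta_rot": [0,0,0],"claw": 0.01}], "grip_force": 50}}

```text
time: 3.25
tcp_pos: [0.5391, -0.0091, 0.0069]
ee_rot: [0.114, 0.993, 0.0, 0.0]
wrist_force: [-0.3, -0.7, -0.0]
finger_gap: 0.0493
gripper_force: 0.0
```

>>> {"method": "send_rows", "body": {"increments": [{"linear": [0,0,0],"delta_rot": [0,0,0],"claw": 0.01},{"linear": [0,0,0],"delta_rot": [0,0,0],"claw": 0.01},{"linear": [0,0,0],"delta_rot": [0,0,0],"claw": 0.01},{"linear": [0,0,0],"delta_rot": [0,0,0],"claw": 0.01},{"linear": [0,0,0],"delta_rot": [0,0,0],"claw": 0.01}]}}

```text
time: 3.75
tcp_pos: [0.5388, -0.0091, 0.0066]
ee_rot: [0.114, 0.993, 0.0, -0.0]
wrist_force: [-0.7, 0.5, -0.3]
finger_gap: 0.0248
gripper_force: 50.0
```

Holding it (gap 25 mm, 50 N). I lift it and carry it over the dock.

>>> {"method": "send_rows", "body": {"increments": [{"linear": [0,0,0.03],"delta_rot": [0,0,0],"claw": 0.01},{"linear": [0,0,0.035],"delta_rot": [0,0,0],"claw": 0.01},{"linear": [0,0,0.03],"delta_rot": [0,0,0],"claw": 0.01},{"linear": [0.001,-0.025,0],"delta_rot": [0,0,2],"claw": 0.01},{"linear": [0.001,-0.035,0],"delta_rot": [0,0,2.5],"claw": 0.01},{"linear": [0.002,-0.04,0],"delta_rot": [0,0,2.5],"claw": 0.01},{"linear": [0.002,-0.04,0],"delta_rot": [0,0,2.5],"claw": 0.01},{"linear": [0.001,-0.035,0],"delta_rot": [0,0,2.5],"claw": 0.01},{"linear": [0.001,-0.026,0],"delta_rot": [0,0,2.4],"claw": 0.01},{"linear": [0,0,0],"delta_rot": [0,0,0],"claw": 0.01},{"linear": [0,0,0],"delta_rot": [0,0,0],"claw": 0.01}]}}

```text
time: 4.85
tcp_pos: [0.5464, -0.2102, 0.1011]
ee_rot: [-0.01, 1.0, 0.0, -0.0]
wrist_force: [-0.1, -0.5, -1.2]
finger_gap: 0.025
gripper_force: 50.0
```

```bash
python3 - <<'E'
from m import *
from scipy.spatial.transform import Rotation as R
s=observe();M=R.from_quat(s["ee_rot"]).as_matrix();print(s["time"],s["tcp_pos"],np.degrees(np.arctan2(M[1,1],M[0,1])),s["wrist_force"],s["finger_gap"])
I={n:snapshot(n) for n in C}
for n in I:
    cv2.imwrite(f"pics/{n}2.png",I[n])
    for nm,lo,hi in(("green",(45,100,40),(85,255,255)),("yellow",(22,130,90),(35,255,255))):
        print(nm,n,[(p.round(1).tolist(),int(a)) for p,a in blobs(I[n],n,lo,hi,(205,140,365,280) if n=="side" else (200,125,330,220))])
a=cv2.resize(I["side"][150:250,230:345],None,fx=4,fy=4,interpolation=3)
b=cv2.resize(I["top"][120:220,250:330],None,fx=4,fy=4,interpolation=3)
h=np.zeros((400,785,3),np.uint8);h[:,:460]=a;h[:,465:]=b
cv2.imwrite("pics/c2.png",h)
E
```

```text
4.85 [ 0.546418   -0.21023773  0.10110881] 91.16517490693566 [-0.05823217 -0.45895119 -1.17453662] 0.02498029247189995
green side [([308.6, 199.5], 48), ([244.0, 205.5], 55)]
yellow side [([260.0, 218.4], 111), ([291.7, 218.3], 84)]
green top [([284.0, 193.3], 15)]
yellow top [([279.5, 183.0], 6)]
```

View pics/c2.png

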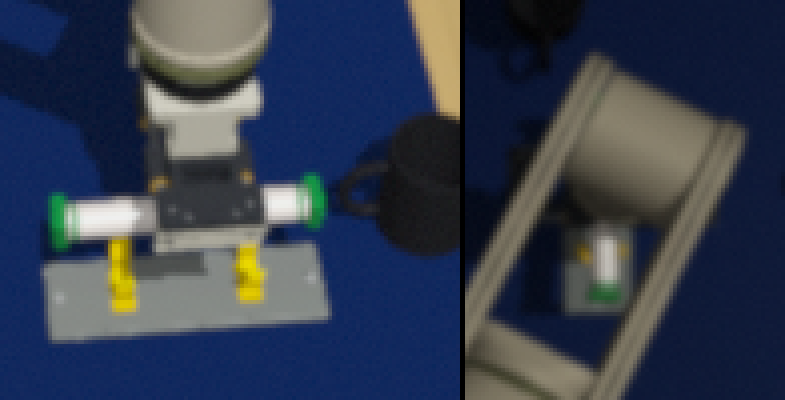

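```bash
python3 - <<'E'
from h import *
def cross(p):  # subpixel half-level crossings of a bright bar: first rise and last fall
    p=p.astype(float);h=(np.percentile(p,90)+np.percentile(p,10))/2;i=np.where(p>h)[0];a,b=i[0],i[-1]
    return a-1+(h-p[a-1])/(p[a]-p[a-1]), b+(p[b]-h)/(p[b]-p[b+1])
t=cv2.imread("pics/top0.png");s=cv2.imread("pics/side0.png")
L=[];Rr=[]
for r in list(range(147,153))+list(range(166,175))+list(range(188,196)):
    a,b=cross(t[r,266:302,2]);L.append(ray("top",(a+266,r),.008));Rr.append(ray("top",(b+266,r),.008))
L=np.array(L);Rr=np.array(Rr);pl=np.polyfit(L[:,0],L[:,1],1);pr=np.polyfit(Rr[:,0],Rr[:,1],1)
print("top edges y at x=.5475",np.polyval(pl,.5475),np.polyval(pr,.5475),"yaw",np.degrees([pl[0],pr[0]]))
T=[];B=[]
for c in list(range(248,255))+list(range(268,284))+list(range(299,306)):
    a,b=cross(s[203:245,c,2]);T.append(ray("side",(c,a+203),.008));B.append(ray("side",(c,b+203),0.))
T=np.array(T);B=np.array(B);pt=np.polyfit(T[:,0],T[:,1],1);pb=np.polyfit(B[:,0],B[:,1],1)
print("side edges y",np.polyval(pt,.5475),np.polyval(pb,.5475),"yaw",np.degrees([pt[0],pb[0]]))
e=[]
for r in (277,278,288,289):
    a,b=cross(t[138:206,r,2]);e.append((ray("top",(r,a+138),.008)[0],ray("top",(r,b+138),.008)[0]))
print("top x ends",np.mean(e,0),np.mean(e))
e=[]
for k in (-8,-4,0,4,8):
    a,b=cross(s[224+k,230:325,2]); # slanted ends; near mid row
    e.append(((ray("side",(a+230,224+k),.008)[0],ray("side",(b+230,224+k),.008)[0])))
print("side x ends",np.round(e,4).tolist())
# held lamp
print("near cap",tri((244,205.5),(284,193.3)))
for z in(.108,.112,.116):
    a,b=ray("side",(244,205.5),z),ray("side",(308.6,199.5),z);print(z,a,b,(a+b)/2,np.linalg.norm(a-b))
s2=cv2.imread("pics/side2.png");t2=cv2.imread("pics/top2.png")
v=[cross(s2[190:222,c,1]) for c in (250,252,254,256)];print("tube side rows",np.array(v)+190)
u=[cross(t2[r,278:292,1]) for r in (180,182,184,186,188)];u=np.array(u)+278;print("tube top",u,[ray("top",(x.mean(),r),.112)[:2] for x,r in zip(u,(180,182,184,186,188))])
E
```

```text
top edges y at x=.5475 -0.17777442910582522 -0.24689362000429627 yaw [1.09130069 0.99305869]
side edges y -0.1756049572498709 -0.24480105745620426 yaw [1.07937429 1.07822202]
top x ends [0.65721875 0.43886059] 0.5480396704549488
side x ends [[0.442, 0.6577], [0.4396, 0.6577], [0.4401, 0.6569], [0.4381, 0.659], [0.4387, 0.5558]]
near cap [ 0.45181794 -0.21143565  0.10807208]
0.108 [ 0.45067446 -0.21146236  0.108     ] [ 0.64343555 -0.20436791  0.108     ] [ 0.54705501 -0.20791514  0.108     ] 0.19289160222206567
0.112 [ 0.4506438  -0.21434804  0.112     ] [ 0.64253431 -0.20728564  0.112     ] [ 0.54658905 -0.21081684  0.112     ] 0.19202043511350247
0.116 [ 0.45061313 -0.21723372  0.116     ] [ 0.64163307 -0.21020336  0.116     ] [ 0.5461231  -0.21371854  0.116     ] 0.19114926800493923Traceback (most recent call last):
  File "<stdin>", line 30, in <module>
  File "<stdin>", line 4, in cross
IndexError: index 32 is out of bounds for axis 0 with size 32
```

Dock, agreeing in both views to 2 mm: centre x 0.548, y about −0.212, yaw 1.06°. Its measured size is 218×69 mm, as it should be. The lamp is held level over it and needs +1 mm in x and −2 mm in y. I descend to just inside the mouths.

>>> {"method": "send_rows", "body": {"increments": [{"linear": [0.001,-0.002,-0.01],"delta_rot": [0,0,0],"claw": 0.01},{"linear": [0,0,-0.018],"delta_rot": [0,0,0],"claw": 0.01},{"linear": [0,0,-0.015],"delta_rot": [0,0,0],"claw": 0.01},{"linear": [0,0,-0.01],"delta_rot": [0,0,0],"claw": 0.01},{"linear": [0,0,0],"delta_rot": [0,0,0],"claw": 0.01},{"linear": [0,0,0],"delta_rot": [0,0,0],"claw": 0.01}]}}

```text
time: 5.55
tcp_pos: [0.5478, -0.2119, 0.0485]
ee_rot: [-0.011, 1.0, 0.0, -0.0]
wrist_force: [-0.5, 0.4, -1.4]
finger_gap: 0.0249
gripper_force: 50.0
```

>>> {"method": "send_rows", "body": {"increments": [{"linear": [0,0,-0.003],"delta_rot": [0,0,0],"claw": 0.01},{"linear": [0,0,-0.003],"delta_rot": [0,0,0],"claw": 0.01},{"linear": [0,0,0],"delta_rot": [0,0,0],"claw": 0.01}], "grip_force": 60}}

```text
time: 5.85
tcp_pos: [0.548, -0.212, 0.0427]
ee_rot: [-0.011, 1.0, 0.0, 0.0]
wrist_force: [-0.2, 0.9, -0.9]
finger_gap: 0.0243
gripper_force: 60.0
```

>>> {"method": "send_rows", "body": {"increments": [{"linear": [0,0,-0.002],"delta_rot": [0,0,0],"claw": 0.01},{"linear": [0,0,-0.002],"delta_rot": [0,0,0],"claw": 0.01},{"linear": [0,0,0],"delta_rot": [0,0,0],"claw": 0.01}]}}

```text
time: 6.15
tcp_pos: [0.5489, -0.2119, 0.0399]
ee_rot: [-0.011, 1.0, 0.0, 0.001]
wrist_force: [-0.7, 4.0, 6.1]
finger_gap: 0.0246
gripper_force: 60.0
```

>>> {"method": "send_rows", "body": {"increments": [{"linear": [0,0,-0.002],"delta_rot": [0,0,0],"claw": 0.01},{"linear": [0,0,-0.002],"delta_rot": [0,0,0],"claw": 0.01},{"linear": [0,0,0],"delta_rot": [0,0,0],"claw": 0.01}]}}

```text
time: 6.45
tcp_pos: [0.5499, -0.2122, 0.0372]
ee_rot: [-0.011, 1.0, -0.0, 0.002]
wrist_force: [-0.1, 4.8, 11.5]
finger_gap: 0.0245
gripper_force: 60.0
```

>>> {"method": "send_rows", "body": {"increments": [{"linear": [-0.001,0.001,-0.002],"delta_rot": [0,0,0],"claw": 0.01},{"linear": [0,0,-0.003],"delta_rot": [0,0,0],"claw": 0.01},{"linear": [0,0,-0.003],"delta_rot": [0,0,0],"claw": 0.01},{"linear": [0,0,0],"delta_rot": [0,0,0],"claw": 0.01}]}}

```text
time: 6.85
tcp_pos: [0.5489, -0.2114, 0.0281]
ee_rot: [-0.011, 1.0, -0.001, 0.002]
wrist_force: [4.8, 1.1, 0.8]
finger_gap: 0.0247
gripper_force: 60.0
```

>>> {"method": "send_rows", "body": {"increments": [{"linear": [0,0,-0.003],"delta_rot": [0,0,0],"claw": 0.01},{"linear": [0,0,-0.002],"delta_rot": [0,0,0],"claw": 0.01},{"linear": [0,0,0],"delta_rot": [0,0,0],"claw": 0.01}]}}

```text
time: 7.15
tcp_pos: [0.5475, -0.2113, 0.0234]
ee_rot: [-0.011, 1.0, -0.0, 0.001]
wrist_force: [-3.2, 5.3, 16.0]
finger_gap: 0.0247
gripper_force: 60.0
```

>>> {"method": "send_rows", "body": {"increments": [{"linear": [0,0,-0.002],"delta_rot": [0,0,0],"claw": 0.01},{"linear": [0,0,-0.002],"delta_rot": [0,0,0],"claw": 0.01},{"linear": [0,0,0],"delta_rot": [0,0,0],"claw": 0.01}]}}

```text
time: 7.45
tcp_pos: [0.5478, -0.2114, 0.0232]
ee_rot: [-0.011, 1.0, -0.0, 0.0]
wrist_force: [-20.3, 12.7, 48.7]
finger_gap: 0.0247
gripper_force: 60.0
```

The tube has bottomed: 4 mm more command moved it only 0.2 mm. I relax the push, release and lift.

>>> {"method": "send_rows", "body": {"increments": [{"linear": [0,0,0.002],"delta_rot": [0,0,0],"claw": 0.01},{"linear": [0,0,0.002],"delta_rot": [0,0,0],"claw": 0.01},{"linear": [0,0,0],"delta_rot": [0,0,0],"claw": 0.07},{"linear": [0,0,0],"delta_rot": [0,0,0],"claw": 0.07},{"linear": [0,0,0],"delta_rot": [0,0,0],"claw": 0.07},{"linear": [0,0,0],"delta_rot": [0,0,0],"claw": 0.07},{"linear": [0,0,0],"delta_rot": [0,0,0],"claw": 0.07},{"linear": [0,0,0],"delta_rot": [0,0,0],"claw": 0.07}]}}

```text
time: 8.25
tcp_pos: [0.5467, -0.2111, 0.0214]
ee_rot: [-0.011, 1.0, 0.0, -0.0]
wrist_force: [0.1, 0.0, 0.3]
finger_gap: 0.0676
gripper_force: 0.0
```

>>> {"method": "send_rows", "body": {"increments": [{"linear": [0,0,0.01],"delta_rot": [0,0,0],"claw": 0.07},{"linear": [0,0,0.03],"delta_rot": [0,0,0],"claw": 0.07},{"linear": [0,0,0.04],"delta_rot": [0,0,0],"claw": 0.07},{"linear": [0,0,0.04],"delta_rot": [0,0,0],"claw": 0.07},{"linear": [0,0,0.04],"delta_rot": [0,0,0],"claw": 0.07},{"linear": [-0.02,0.04,0.01],"delta_rot": [0,0,0],"claw": 0.07},{"linear": [-0.02,0.04,0],"delta_rot": [0,0,0],"claw": 0.07},{"linear": [-0.02,0.04,0],"delta_rot": [0,0,0],"claw": 0.07},{"linear": [-0.02,0.04,0],"delta_rot": [0,0,0],"claw": 0.07},{"linear": [-0.02,0.04,0],"delta_rot": [0,0,0],"claw": 0.07},{"linear": [0,0,0],"delta_rot": [0,0,0],"claw": 0.07}]}}

```text
time: 9.35
tcp_pos: [0.4451, -0.0073, 0.1924]
ee_rot: [-0.013, 1.0, 0.001, 0.0]
wrist_force: [1.1, -1.2, 0.0]
finger_gap: 0.0698
gripper_force: 0.0
```

```bash
python3 - <<'E'
from h import *
s=observe();print(s["time"],s["tcp_pos"],s["finger_gap"])
I={n:snapshot(n) for n in C};B={}
for n in I:
    B[n]=[p for p,a in blobs(I[n],n,(45,100,40),(85,255,255),(225,160,345,260) if n=="side" else (260,130,310,215))];print(n,B[n])
if all(len(b)==2 for b in B.values()):
    S=sorted(B["side"],key=lambda p:p[0]);T=sorted(B["top"],key=lambda p:-p[1])
    X=[tri(*q) for q in zip(S,T)];print(X,sum(X)/2)
a=cv2.resize(I["side"][150:250,230:345],None,fx=4,fy=4,interpolation=3)
b=cv2.resize(I["top"][120:220,250:330],None,fx=4,fy=4,interpolation=3)
h=np.zeros((400,785,3),np.uint8);h[:,:460]=a;h[:,465:]=b
cv2.imwrite("pics/c3.png",h)
E
```

```text
9.35 [ 0.44513388 -0.00734407  0.19242669] 0.0698163397011568
side [array([306.21621622, 214.56756757]), array([245.21621622, 219.37837838])]
top [array([282.6875, 146.6875]), array([283., 194.])]
[array([ 0.45249059, -0.21251892,  0.03600536]), array([ 0.64288299, -0.20814738,  0.03426121])] [ 0.54768679 -0.21033315  0.03513328]
```

View pics/c3.png

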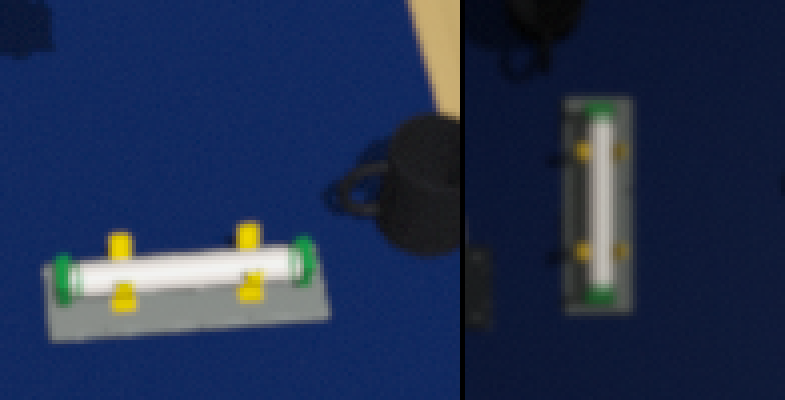

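The lamp sits level between the jaws of both clips (crop (122,275) and (250,262)). Its mid-length is at x 0.5477, against 0.548 for the dock. Cap height is 35 mm with the same +3.8 mm bias as at the first look, so about 31–32 mm, fully home. The mug is where it was.

```bash
python3 -c "
from plant import *
print(job_done())"
```

```text
the job is handed in; nothing more can be done
None
```

The green-capped lamp is snapped fully home in both dock clips, centred along the dock to within about 1 mm and released; the robot never touched the orange lamp or the mug, and the job was handed in at about 9.5 s.

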